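# Lock the slide locker with its loose square key

## Task

Lock the low steel slide locker: take the red-handled square key off its sloping rest, stand it upright in the recessed square socket on the locker, fully down, and let go of it there before you turn anything. Then take hold of the key again and turn it clockwise, seen from above, until the bolt stops. Leave the key standing in the lock and do not knock over or push about the things on the bench.

Things in the scene. Friction and masses are not known exactly. Their poses are not given: they have to be found in the camera images.
- key: Loose T-shaped square key, steel shank, 0.2 kg. Origin: middle of the tip face; +z runs up the shank, 14 x 14 mm, faces square to x and y; the last 5 mm of the tip taper to 9 x 9. Centre of mass near z = 75 mm. At the start it lies on the rest with the shank sloping 20 deg, tip low, +x facing up, bar level.
- key_bar (a point): Centre of the key's red cross bar, 115 mm up the shank from the tip. Same axes as the key: bar 84 mm long (y), 14 mm wide (x), 14 mm high (z).
- key_rest: Fixed black rest, base 150 x 70 x 8 mm. Origin: centre of its underside. Key tip at (54, 0, 34) mm, pointing to +x, in a 28 mm wide cradle reaching 22 mm up the shank, cheeks 4 mm above the shank's axis, stop wall before the tip 7 mm above it. The bar lies on a 60 mm wide ledge. From 25 to 100 mm up, the shank is free all round, axis 43 to 68 mm above the bench.
- locker: Fixed grey steel slide locker with a blue lid, 150 (x) x 220 (y) x 46 mm high. Origin: centre of its underside. The lock turret stands on it at (0, 65) mm: a round steel collar 58 mm across, rim at z = 84 mm. Lid and bolt keeper (64 mm high) lie to the turret's -y side.
- socket (a point): Centre of the square socket's mouth, on the lock's axis, 76 mm above the bench, 8 mm below the collar's rim in a 45 mm wide round well. Hole 16 x 16 mm (1 mm play each side), 26 mm deep. z up; x, y square to the hole's sides, turning with the lock. The key fits in any of four quarter turns; seated, its tip is 26 mm below this point and it stands by itself, leaning up to 5 deg.
- lock (a joint): Turn of the lock and its bolt tongue: 0 unlocked, 1.2 rad at the hard stop, bolt fully under its keeper. Grows clockwise seen from above. It starts between 0 and 0.2, stays where it is left, and takes about 0.08 N m to turn. The key has about 0.15 rad of turning play either way in the socket.
- microtome: Fixed bench microtome between the rest and the locker, an obstacle. It reaches 0.24 m to either side of its origin in y and from 0.30 m in front of it (-x) onwards; up to 0.20 m high in its front 0.13 m, 0.32 m behind that. Carry the key round it in front, close to the robot, or high above it.
- waste_tray: Fixed white tray with a black rim in front of the microtome, an obstacle 117 mm high, from x = -154 to +140 mm and 191 mm to either side of its origin. Farther left, beyond the key rest, a fixed white tissue bath begins 447 mm to the left (+y) of this origin, its front part 178 mm high.
- reagent_2: Bystander: white bottle with a red cap, 47 mm across, 94 mm high. Origin: centre of its underside.
- timer: Bystander: white bench timer, 30 x 62 x 58 mm, standing. Origin: centre of its underside.
- block_2: Bystander: blue tissue cassette with a wax block, 28 x 41 x 14 mm. Origin: centre of its underside.
- block_5: Bystander: orange tissue cassette with a wax block, 28 x 41 x 14 mm. Origin: centre of its underside.

How it is judged:
On the way, in this order (a step that is already met when the one before it is completed fails the run):
1. the key stands fully down in the socket, let go, before the lock has been turned (z of key in the frame of socket below -0.021 m and horizontal distance between key and socket below 0.004 m and angle between key's own z axis and vertical below 0.14 rad and contact force between the fingers and key below 0.1 N and value of joint lock below 0.5 rad), for 0.2 s.
2. the lock is turned clockwise to its stop with the key in the socket (z of key in the frame of socket below -0.021 m and horizontal distance between key and socket below 0.004 m and angle between key's own z axis and vertical below 0.14 rad and value of joint lock above 1.08 rad), for 0.2 s.
At the end, for the whole second after the job is handed in: The lock is at its stop (above 1.08 of 1.2 rad), the key stands at rest in the socket, let go: tip at least 21 mm below the mouth, within 4 mm of the lock's axis, shank within 8 deg of upright (all of step 2 and contact force between the fingers and key below 0.1 N and linear speed of key below 0.02 m/s); the robot touches nothing.
It fails at once if a bystander is pushed about or knocked over (moved over 30 mm or tilted over 0.4 rad) (distance of any of reagent_2, timer, block_2, block_5 from where it was at the start of the episode above 0.03 m or angle between any of reagent_2, timer, block_2, block_5's own z axis and vertical above 0.4 rad).
It also fails if it takes over 67 s, if anything falls off the work surface, if the arm or the gripper's body presses on something with over 40 N, if the wrist force passes 120 N, or if a joint passes its speed limit or range.

## Robot

A 7-joint arm with a two-finger parallel gripper is mounted at the origin on a cart in front of the work surface, level with it; the furniture and walls round the work are solid. World frame = base frame: x ahead of the robot, y to its left, z up, the work surface at z = 0. Lengths are in m, angles in rad, forces in N, time in s.
With the tool pointing down it reaches from about 0.4 to 0.875 m from the base axis. Payload 6.5 kg.
Tool frame: the origin (TCP) lies midway between the tips of the shut fingers; the grasp point (between the pads) lies manip.pinch_z behind it (manip.pinch_z is the distance from the TCP to the grasp point, in m); z points along the fingers, y is the line along which they close (so a half turn about z gives the same grasp; the last joint's range is limited). The gripper opens to 85 mm and grips with 20 to 120 N. Pads are 22 mm wide; open, the fingers measure 114 mm over their backs; the gripper's body (76 mm by 85 mm) begins 54 mm behind the grasp point. The pads swing forward as they close: fully open they stand 13 mm farther back than shut.
Start: joints at [-1.326, 0.536, -0.004, 1.538, 0.003, 1.067, -0.071], TCP at [0.199, 0.619, 0.231] pointing down, gripper open.
Joint ranges: [-2.7, 2.7], [-0.37, 2.16], [-1.27, 1.26], [0.24, 2.4], [-1.31, 4.45], [0.19, 1.91], [-2.76, 2.76]. Speed limits (rad/s): [2.39, 2.39, 3.14, 3.14, 3.14, 3.14, 3.14].

## Interface

Orientations are given as a 3x3 rotation matrix whose columns are the frame's x, y, z axes.
In Python, from workcell import manip gives the robot as it stands. The module is installed in compiled form; this text tells all that it offers.
- The arm moves only by the tool move_arm, never from a script. Its argument "deltas" is a list of rows, each a list of 2 entries, a list of its own where there are three numbers: the shift along the tool's x, y, z in cm, then the turn about the tool's z in rad. A call has exactly 10 rows; each row shifts and turns the commanded pose from where the row before left it, along the tool's axes as they then stand; what a row does not reach is not made up. A row lasts 1/8 s, in which the tool goes at most 62.5 mm and 10.7 degrees, less where a joint would pass 70% of its speed; a pose out of reach is approached as far as the arm can. A call is refused whole if a number of a shift passes 6.25 or a number of a turn 0.188, either way. A call with a gripper value outside its range is refused whole. "fingers" is the finger opening in cm, from 0 to 8.54, set as the call begins (left out, the last holds). The fingers move at their own pace and stop on an object; "newtons" is the grip in N (left out, the last holds). Time passes only in rows, so rows that do not move let the fingers close, or fill a call up. It gives the time, the measured TCP pose, the force, the opening and the grip force at its end, in the units of the state.
- manip.read_state(): the state, without advancing time (a new reading comes with each control period).
- manip.read_camera(name): name is "scene" or "top" or "wrist"; returns a dict with "color" (420x560x3 uint8, blue, green, red), "range_z" (420x560 float32, m along the optical axis (not along the pixel's ray), 0 where there is no reading), "fx", "fy", "cx", "cy" (pixels), "pose" (4x4, takes a point from camera to world coordinates); the wrist camera has in their place "tool_from_camera" (4x4, takes a point from camera to tool coordinates, whose origin is the TCP and whose axes are the flange's). Camera axes: x right, y up, looking along -z (the intrinsics and any distortion apply to the point x, -y, -z); pixel columns grow to the right and rows downward; lengths in m; the calibration is good to about 2 mm. A picture is of the moment at which its call begins: read the wrist's pose just before it.
- manip.finish_job(): hands the job in; it is judged then, once.
The state is a dict: "time": time; "joint_positions": joint angles; "qd": joint speeds; "joint_torque": joint torques, N m; "tcp_pos": TCP position; "ee_rot": TCP orientation; "wrist_force": force on the tool from outside, world axes, zero at the start; "torque": the same for the moment, N m; "width": finger opening in m; "finger_force": force on a finger pad.
Only numpy, scipy, OpenCV 4.12 (cv2) and the standard library are available. Lean on these libraries where they do the work, as an engineer would, in place of code of your own. Each camera call takes 0.05 s, during which the arm holds its last target. There are 200 camera calls.

## Working session

There is one attempt and no reset: what is moved stays moved. The work goes in short steps, Python scripts to look and compute and a tool call to move; the robot and the scene stay as the last step left them, time stands still between calls to the robot, and variables do not carry over. Pictures are saved under pics/ and viewed, at most 10 in all, crops included, and the job is handed in when it is done.

Besides the shell and the picture viewer there is one more tool, called as name(argument=value, ...), one argument or row to a line, values as JSON. move_arm: Moves the arm, as the interface text tells. Its arguments: {"type":"object","properties":{"deltas":{"type":"array"},"fingers":{"type":"number"},"newtons":{"type":"number"}},"required":["deltas"]}

```bash
mkdir -p pics; cat > h.py <<'E'
import numpy as np, cv2
from workcell import manip
np.set_printoptions(precision=4,suppress=True)
def shot(n,name):
    s=manip.read_state(); c=manip.read_camera(n)
    if 'pose' not in c:
        T=np.eye(4);T[:3,:3]=s['ee_rot'];T[:3,3]=s['tcp_pos'];c['pose']=T@c['tool_from_camera']
    cv2.imwrite(f'pics/{name}.png',c['color']); np.savez(f'pics/{name}.npz',**{k:v for k,v in c.items()})
    return c
def P(c,u,v):
    z=float(c['range_z'][v,u]); 
    return (c['pose']@[(u-c['cx'])/c['fx']*z,-(v-c['cy'])/c['fy']*z,-z,1])[:3]
E
python3 - <<'E'
from h import *
s=manip.read_state()
for k,v in s.items(): print(k,np.array(v))
print(manip.pinch_z)
a=shot('scene','s0');b=shot('top','t0');shot('wrist','w0')
for c in(a,b): print(c['pose'],c['fx'],c.keys())
E
```

```text
time 0.0
joint_positions [-1.3262  0.5372 -0.0044  1.5389  0.0026  1.0673 -0.0712]
qd [-0.001  -0.0008 -0.0007 -0.0004  0.      0.0009  0.0004]
joint_torque [  0.0003 -58.3417   1.0487 -25.9112   0.0124   0.0094  -0.    ]
tcp_pos [0.1986 0.6182 0.2304]
ee_rot [[-0.9521  0.3057 -0.0004]
 [ 0.3057  0.9521 -0.0018]
 [-0.0001 -0.0018 -1.    ]]
wrist_force [-0.1086  0.0683 -0.3845]
torque [ 0.0446 -0.0031 -0.0494]
finger_force 0.0
width 0.08524625361387435
0.0187
[[ 0.6885  0.4765 -0.5468 -0.0701]
 [-0.725   0.4322 -0.5363 -0.6002]
 [-0.0192  0.7657  0.643   0.8442]
 [ 0.      0.      0.      1.    ]] 441.1890880141483 dict_keys(['color', 'range_z', 'fx', 'fy', 'cx', 'cy', 'pose'])
[[ 0.0251  0.9905 -0.1351  0.3548]
 [-0.9994  0.0282  0.0215  0.0219]
 [ 0.0252  0.1345  0.9906  1.6672]
 [ 0.      0.      0.      1.    ]] 533.0507414433014 dict_keys(['color', 'range_z', 'fx', 'fy', 'cx', 'cy', 'pose'])
```

View pics/t0.png

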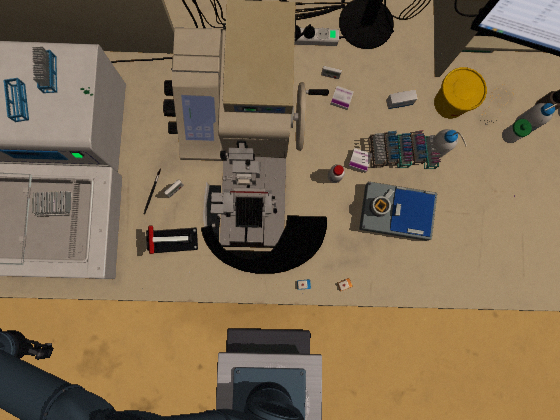

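View pics/w0.png

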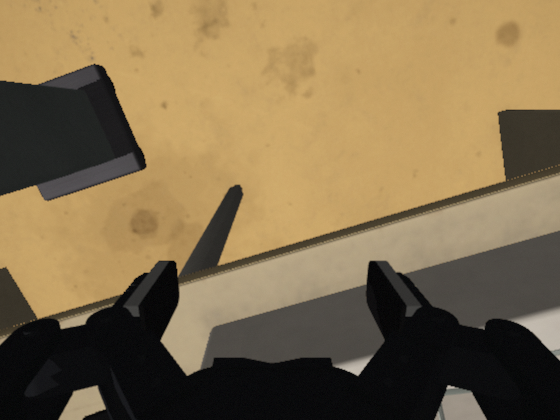

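The top view shows the key rest at about (172,240) with the red bar at (151,240), the turret at (381,205) and the lid on its right. The bystanders are bottle (337,173), blue block (303,285) and orange block (344,285). The wrist view shows only the floor and the bench edge.

```bash
python3 - <<'E'
from h import *
c=dict(np.load('pics/t0.npz'))
for n,(u,v) in dict(bar=(151,240),shank=(175,239),restR=(196,240),turret=(381,205),bottle=(337,173),b2=(303,285),b5=(344,285),lid=(415,213),bench=(300,300),trayfront=(265,268)).items(): print(n,P(c,u,v))
im=c['color']
A=cv2.resize(im[215:265,125:225],None,fx=7,fy=7,interpolation=cv2.INTER_CUBIC)[:, :400*2]
B=cv2.resize(im[175:245,350:450],None,fx=3.5,fy=3.5,interpolation=cv2.INTER_CUBIC)
C=np.zeros((600,700,3),np.uint8);C[:350]=A[:350,:700];C[350:350+245,:350]=B
cv2.imwrite('pics/c1.png',C)
E
```

```text
bar [0.4817 0.3611 0.0794]
shank [0.4885 0.2943 0.0561]
restR [0.4914 0.2376 0.0055]
turret [ 0.612  -0.3326  0.0459]
bottle [ 0.6981 -0.1886  0.0945]
b2 [ 0.3609 -0.0982  0.0116]
b5 [ 0.364  -0.2242  0.0169]
lid [ 0.5901 -0.4384  0.0452]
bench [ 0.3147 -0.0907 -0.0018]
trayfront [0.4063 0.0205 0.1222]
```

View pics/c1.png

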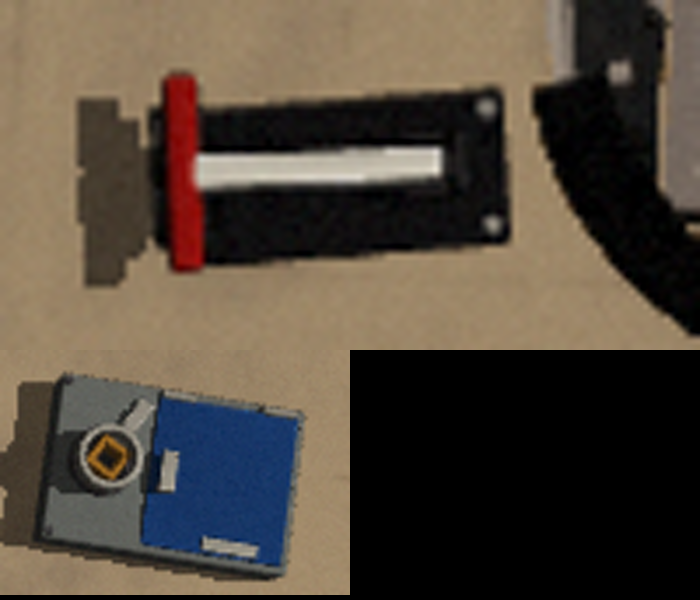

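View pics/s0.png

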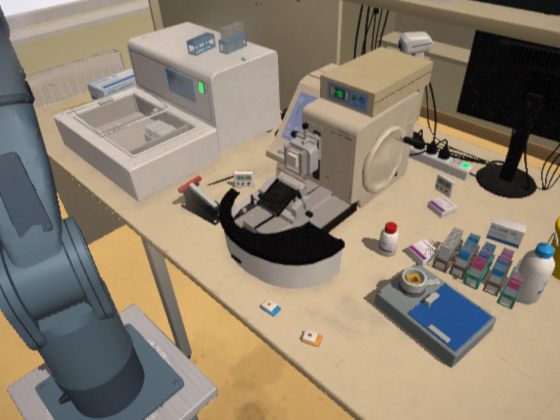

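The enlarged crop shows the bar running from (180,75) to (187,270) and the shank pointing right to (443,162). In the lower crop, the socket is a diamond near (108,457). The scene view confirms the layout.

The tool stays vertical, so the key has to pivot in the grip. I plan to pinch the bar by its ends (84 mm against an 85 mm opening) and raise the key about its tip in the cradle.

```bash
cat >> h.py <<'E'
def cloud(c):
    v,u=np.mgrid[:420,:560]; z=c['range_z'].astype(float)
    p=np.stack([(u-c['cx'])/c['fx']*z,-(v-c['cy'])/c['fy']*z,-z],-1)
    return p@c['pose'][:3,:3].T+c['pose'][:3,3]
def red(c,lo=110):
    b,g,r=[c['color'][...,i].astype(int) for i in range(3)]
    return (r>lo)&(g<r*.35)&(b<r*.35)&(c['range_z']>0)
def plan(pos,yaw,n,s=None):
    """tool rows to reach TCP pos with tool-y world angle yaw in n rows"""
    s=s or manip.read_state(); R=np.array(s['ee_rot']); p=np.array(s['tcp_pos'])
    y0=np.arctan2(R[1,1],R[0,1]); d=(yaw-y0+np.pi)%(2*np.pi)-np.pi; rows=[]
    for i in range(n):
        a=y0+d*i/n; Y=np.array([np.cos(a),np.sin(a),0]); Z=np.array([0,0,-1.]); X=np.cross(Y,Z)
        st=(np.array(pos)-p)/n*100
        rows.append([[round(float(st@q),2) for q in (X,Y,Z)],round(-d/n,3)])
    return rows
E
python3 - <<'E'
from h import *
c=dict(np.load('pics/t0.npz'));X=cloud(c)
m=red(c);m[:,:130]=0;m[:,200:]=0;q=X[m];q=q[(q[:,2]>.065)&(q[:,2]<.09)]
print(len(q),q.mean(0),q.min(0),q.max(0))
l=cv2.fitLine(q[:,:2].astype(np.float32),cv2.DIST_HUBER,0,.01,.01).ravel();print(l,np.degrees(np.arctan2(l[1],l[0])))
# heights around
for y in np.arange(.2,.56,.03):
    r=[]
    for x in np.arange(.3,.8,.05):
        k=(abs(X[...,0]-x)<.012)&(abs(X[...,1]-y)<.012)
        r.append(X[...,2][k].max() if k.any() else np.nan)
    print(round(y,2),np.round(r,2))
w=dict(np.load('pics/w0.npz'));print(w['tool_from_camera'],w['fx'],w['cx'],w['cy'])
# turret rim
k=(X[...,2]>.078)&(X[...,2]<.092)&(abs(X[...,0]-.6)<.07)&(abs(X[...,1]+.33)<.07)
print(k.sum(),X[k].mean(0),X[k].min(0),X[k].max(0))
print(plan([.482,.36,.21],np.radians(3.5),10))
E
```

```text
96 [0.4847 0.3615 0.0788] [0.4459 0.3521 0.072 ] [0.5236 0.3702 0.0868]
[0.9941 0.1088 0.4847 0.3615] 6.2440186
0.2 [0.01 0.01 0.01 0.01 0.12 0.06 0.08 0.06 0.01 0.14]
0.23 [0.01 0.01 0.01 0.01 0.01 0.01 0.01 0.01 0.01 0.14]
0.26 [0.01 0.01 0.01 0.01 0.05 0.01 0.01 0.01 0.01 0.14]
0.29 [0.01 0.   0.01 0.02 0.06 0.01 0.01 0.06 0.01 0.13]
0.32 [0.01 0.01 0.01 0.01 0.07 0.01 0.01 0.06 0.01 0.01]
0.35 [0.01 0.01 0.01 0.09 0.08 0.01 0.01 0.01 0.01 0.01]
0.38 [0.01 0.   0.01 0.07 0.08 0.01 0.01 0.01 0.01 0.01]
0.41 [0.01 0.01 0.01 0.01 0.01 0.01 0.01 0.01 0.01 0.01]
0.44 [0.01 0.01 0.01 0.01 0.01 0.01 0.01 0.01 0.01 0.01]
0.47 [0.   0.01 0.13 0.14 0.13 0.14 0.14 0.14 0.2  0.28]
0.5 [0.01 0.01 0.14 0.14 0.14 0.14 0.14 0.14 0.31 0.32]
0.53 [0.01 0.01 0.14 0.14 0.14 0.14 0.14 0.14 0.31 0.31]
0.56 [0.01 0.01 0.14 0.12 0.13 0.07 0.13 0.14 0.31 0.32]
[[-0.0001  0.9589  0.2837  0.0717]
 [ 1.      0.0002 -0.0003 -0.0003]
 [-0.0003  0.2837 -0.9589 -0.1424]
 [ 0.      0.      0.      1.    ]] 319.7164801475869 272.0278726483261 207.06528250285123
137 [ 0.6062 -0.3241  0.0828] [ 0.5785 -0.3528  0.078 ] [ 0.6342 -0.295   0.0912]
[[[-3.49, -1.59, 0.21], np.float64(0.12)], [[-3.65, -1.17, 0.21], np.float64(0.12)], [[-3.77, -0.72, 0.21], np.float64(0.12)], [[-3.83, -0.26, 0.21], np.float64(0.12)], [[-3.83, 0.2, 0.21], np.float64(0.12)], [[-3.78, 0.65, 0.21], np.float64(0.12)], [[-3.67, 1.1, 0.21], np.float64(0.12)], [[-3.52, 1.53, 0.21], np.float64(0.12)], [[-3.31, 1.94, 0.21], np.float64(0.12)], [[-3.05, 2.32, 0.21], np.float64(0.12)]]
```

move_arm(
  deltas=[
    [[-3.5,-1.6,0.2],0.12],
    [[-3.65,-1.15,0.2],0.12],
    [[-3.75,-0.7,0.2],0.12],
    [[-3.8,-0.25,0.2],0.12],
    [[-3.8,0.2,0.2],0.12],
    [[-3.8,0.65,0.2],0.12],
    [[-3.65,1.1,0.2],0.12],
    [[-3.5,1.5,0.2],0.12],
    [[-3.3,1.95,0.2],0.12],
    [[-3.05,2.3,0.2],0.1],
  ],
  fingers=8.54,
  newtons=20,
)

```text
time: 1.4
tcp_pos: [0.4819, 0.3604, 0.211]
ee_rot: [[-0.077, 0.997, -0.0], [0.997, 0.077, -0.0], [-0.0, -0.0, -1.0]]
wrist_force: [-0.6, -0.1, 0.3]
width: 0.0854
finger_force: 0.0
```

```bash
cat >> h.py <<'E'
def bar(name,view=False):
    s=manip.read_state();c=shot('wrist',name);X=cloud(c);m=red(c,90)
    q=X[m]; q=q[(q[:,2]>.055)&(q[:,2]<.1)]
    R=np.array(s['ee_rot']);t=(q-s['tcp_pos'])@R*1000
    r=cv2.minAreaRect(t[:,:2].astype(np.float32))
    print('q',np.array(s['joint_positions']),'tcp',s['tcp_pos'],'t',s['time'],'w',s['width'],s['wrist_force'],s['torque'])
    print('yaw',np.degrees(np.arctan2(R[1,1],R[0,1])),len(q),'tool mm min',t.min(0),'max',t.max(0),'rect',r,'world mean',q.mean(0),q[:,2].max())
    return c,m,X
E
python3 -c "
from h import *
bar('w1')"
```

```text
q [-0.9599  0.4905  0.3326  1.7065 -0.1867  0.9762 -0.482 ] tcp [0.4819 0.3604 0.211 ] t 1.4 w 0.08542359916665793 [-0.5901 -0.1387  0.3278] [-0.0068  0.0008 -0.011 ]
yaw 4.394946215119513 952 tool mm min [ -3.6287 -37.1266 127.5822] max [  8.8684  42.6736 135.3036] rect ((2.5051498413085938, 2.729961395263672), (79.91838073730469, 11.665756225585938), 88.55968475341797) world mean [0.4844 0.3636 0.08  ] 0.08347023949227189
```

View pics/w1.png

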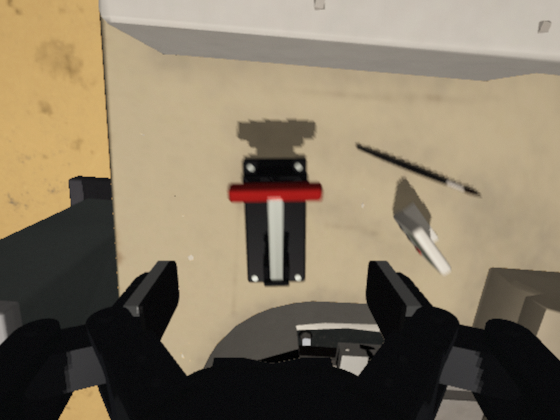

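The bar is horizontal at row 192, from column 230 to 321, with the shank running down to (276,280). The open pads are at columns 178 and 368. I'll come lower and centre on it.

move_arm(
  deltas=[
    [[0.05,0.05,1.0],0],
    [[0.05,0.05,1.0],0],
    [[0.05,0.05,1.0],0],
    [[0.05,0.05,1.0],0],
    [[0.05,0.05,1.0],0],
    [[0,0,1.0],0],
    [[0,0,1.0],0],
    [[0,0,1.0],0],
    [[0,0,1.0],0],
    [[0,0,0],0],
  ],
)

```text
time: 2.7
tcp_pos: [0.4831, 0.3636, 0.1204]
ee_rot: [[-0.08, 0.997, -0.001], [0.997, 0.08, -0.001], [-0.001, -0.001, -1.0]]
wrist_force: [0.8, -0.4, 0.1]
width: 0.0853
finger_force: 0.0
```

```bash
python3 -c "
from h import *
c,m,X=bar('w2')
R=np.array(manip.read_state()['ee_rot']);p=manip.read_state()['tcp_pos']
v,u=np.where(m)
for col in range(u.min(),u.max()+1,15):
  r=v[u==col]; print(col,r.min(),r.max(),end=' | ')
# edges with subpixel: along rows through mid
for row in (v.mean()-8,v.mean(),v.mean()+8):
  k=u[v==int(row)];print(int(row),k.min(),k.max(),P(c,k.min()+2,int(row)),P(c,k.max()-2,int(row)))
# shank direction
g=c['color'].astype(int).sum(2)
"
```

```text
q [-0.932   0.6119  0.2942  1.758  -0.2325  0.8074 -0.4463] tcp [0.4831 0.3636 0.1204] t 2.7 w 0.08532174172082253 [ 0.767  -0.3504  0.1281] [ 0.0453 -0.0453  0.0214]
yaw 4.589504267523187 2099 tool mm min [ -6.2861 -41.3014  37.2041] max [ 6.8954 40.7918 44.141 ] rect ((0.2880730628967285, -0.1601104736328125), (82.06600952148438, 12.286433219909668), 88.56385040283203) world mean [0.4832 0.3645 0.0801] 0.08309689434428302
204 228 228 | 219 227 242 | 234 227 242 | 249 226 242 | 264 226 239 | 279 226 239 | 294 226 241 | 309 225 241 | 324 225 240 | 339 226 229 | Traceback (most recent call last):
  File "<string>", line 7, in <module>
    r=v[u==col]; print(col,r.min(),r.max(),end=' | ')
                           ~~~~~^^
    return umr_minimum(a, axis, None, out, keepdims, initial, where)
ValueError: zero-size array to reduction operation minimum which has no identity
```

View pics/w2.png

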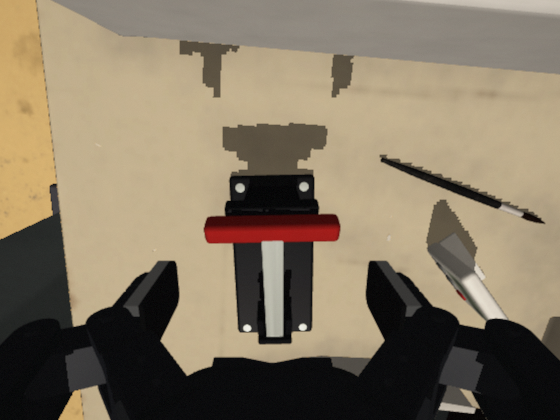

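The bar spans columns 205 to 340 at row 230, almost centred between the pads at 178 and 368. It needs about 1.4° more yaw. I'll descend to just above it.

move_arm(
  deltas=[
    [[0,0,0.8],-0.024],
    [[0.05,0,0.8],0],
    [[0,0,0.8],0],
    [[0,0,0.8],0],
    [[0,0,0.6],0],
    [[0,0,0.4],0],
    [[0,0,0.2],0],
    [[0,0,0],0],
    [[0,0,0],0],
    [[0,0,0],0],
  ],
)

```text
time: 4.0
tcp_pos: [0.4837, 0.3646, 0.0775]
ee_rot: [[-0.104, 0.995, 0.0], [0.995, 0.104, 0.0], [0.0, 0.0, -1.0]]
wrist_force: [0.8, -0.3, 0.1]
width: 0.0854
finger_force: 0.0
```

```bash
python3 -c "
from h import *
c,m,X=bar('w3')
cv2.imwrite('pics/c3.png',cv2.resize(c['color'][215:355,150:400],(750,420),interpolation=cv2.INTER_CUBIC))
"
```

```text
q [-0.912   0.674   0.2664  1.7724 -0.2496  0.7279 -0.41  ] tcp [0.4837 0.3646 0.0775] t 4.0 w 0.08540860630022692 [ 0.7621 -0.2843  0.1111] [-0.0105 -0.0502 -0.0056]
yaw 5.958908939265506 3146 tool mm min [ -7.4309 -41.7506  -5.3842] max [ 6.0073 40.2208  1.5565] rect ((-0.673457145690918, -0.7653121948242188), (13.173391342163086, 82.0255355834961), 0.5131679773330688) world mean [0.4826 0.3649 0.0801] 0.08287622809359058
```

View pics/c3.png

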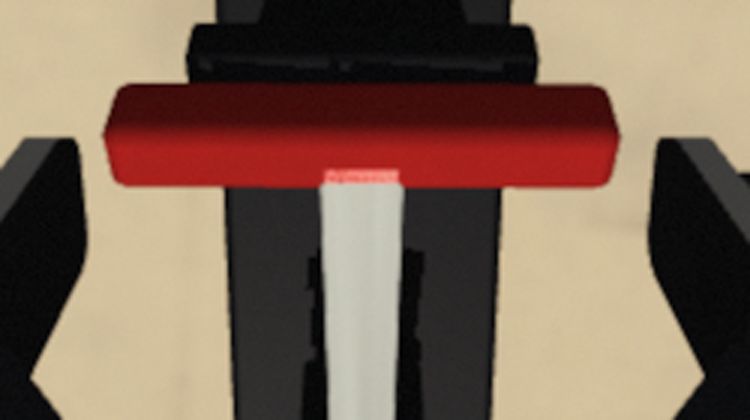

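The bar spans 103 to 620 in the crop and the pad edges are at 88 and 648. The bar is therefore about 1 mm left of centre between the pads, so I'll shift and start down gently.

move_arm(
  deltas=[
    [[-0.05,-0.1,0],0],
    [[0,0,0.2],0],
    [[0,0,0.2],0],
    [[0,0,0.2],0],
    [[0,0,0.2],0],
    [[0,0,0.2],0],
    [[0,0,0.2],0],
    [[0,0,0.2],0],
    [[0,0,0.2],0],
    [[0,0,0],0],
  ],
)

```text
time: 5.3
tcp_pos: [0.4825, 0.3638, 0.0611]
ee_rot: [[-0.104, 0.995, -0.0], [0.995, 0.104, -0.0], [-0.0, -0.0, -1.0]]
wrist_force: [-0.3, 0.5, -0.9]
width: 0.0857
finger_force: 0.0
```

```bash
python3 -c "
from h import *
c,m,X=bar('w4')
cv2.imwrite('pics/c4.png',cv2.resize(c['color'][215:355,150:400],(750,420),interpolation=cv2.INTER_CUBIC))
"
```

```text
q [-0.9061  0.6975  0.2576  1.7793 -0.2573  0.6981 -0.4039] tcp [0.4825 0.3638 0.0611] t 5.3 w 0.08574490872160165 [-0.2926  0.4942 -0.918 ] [-0.02    0.0314 -0.0084]
yaw 5.959213647104171 4013 tool mm min [ -7.2378 -42.5918 -21.7092] max [  6.8911  41.6446 -12.6777] rect ((0.018313884735107422, -0.492218017578125), (14.109884262084961, 84.2085189819336), 0.7131337523460388) world mean [0.4832 0.3652 0.0801] 0.08281054171690073
```

View pics/c4.png

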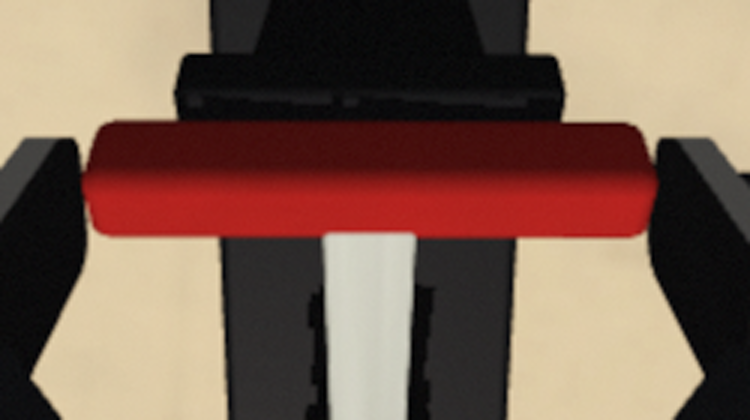

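The bar now spans 85 to 657, right between the pads and with no force. Going on down.

move_arm(
  deltas=[
    [[0,0.03,0.1],0],
    [[0,0,0.2],0],
    [[0,0,0.2],0],
    [[0,0,0.2],0],
    [[0,0,0.2],0],
    [[0,0,0.2],0],
    [[0,0,0.2],0],
    [[0,0,0.2],0],
    [[0,0,0.2],0],
    [[0,0,0.2],0],
  ],
)

```text
time: 6.6
tcp_pos: [0.4829, 0.3639, 0.0422]
ee_rot: [[-0.104, 0.995, 0.0], [0.995, 0.104, -0.0], [-0.0, 0.0, -1.0]]
wrist_force: [-0.8, -0.6, -1.1]
width: 0.0854
finger_force: 0.0
```

move_arm(
  deltas=[
    [[0,0,0],0],
    [[0,0,0],0],
    [[0,0,0],0],
    [[0,0,0],0],
    [[0,0,0],0],
    [[0,0,0],0],
    [[0,0,0],0],
    [[0,0,0],0],
    [[0,0,0],0],
    [[0,0,0],0],
  ],
  fingers=8.0,
  newtons=20,
)

```text
time: 7.85
tcp_pos: [0.4829, 0.3639, 0.0423]
ee_rot: [[-0.104, 0.995, -0.0], [0.995, 0.104, -0.0], [-0.0, -0.0, -1.0]]
wrist_force: [-0.4, -0.5, -1.0]
width: 0.0837
finger_force: 25.8
```

```bash
python3 -c "
from h import *
c,m,X=bar('w5')
"
```

```text
q [-0.8981  0.7271  0.247   1.7813 -0.2663  0.6658 -0.3966] tcp [0.4829 0.3639 0.0423] t 7.85 w 0.08368921440641511 [-0.4335 -0.4802 -0.9951] [-0.0811 -0.0351  0.0033]
yaw 5.956965266857089 4711 tool mm min [ -6.4789 -41.5278 -40.708 ] max [  6.9485  41.4928 -34.2984] rect ((0.23606348037719727, -0.01772308349609375), (83.0202865600586, 13.425871849060059), 89.99237060546875) world mean [0.483  0.3653 0.0803] 0.08300086373698036
```

Gripped at the bar ends with 25.8 N. Next I raise the bar in an arc about the tip, which the cradle's stop wall holds, so the key pivots in the pads.

move_arm(
  deltas=[
    [[-0.2,0,0],0],
    [[-0.3,0,0.0],0],
    [[-0.3,0,-0.6],0],
    [[-0.35,0,-0.6],0],
    [[-0.35,0,-0.6],0],
    [[-0.4,0,-0.6],0],
    [[-0.4,0,-0.6],0],
    [[-0.45,0,-0.55],0],
    [[-0.5,0,-0.55],0],
    [[-0.5,0,-0.5],0],
  ],
)

```text
time: 9.15
tcp_pos: [0.487, 0.3288, 0.0893]
ee_rot: [[-0.105, 0.994, 0.001], [0.994, 0.105, 0.003], [0.003, 0.002, -1.0]]
wrist_force: [-0.2, 4.7, 0.6]
width: 0.0834
finger_force: 25.2
```

```bash
cat >> h.py <<'E'
def shank(name):
    """scene+top: bright/red points near tool -> print key points"""
    s=manip.read_state();print(s['tcp_pos'],s['wrist_force'],s['torque'],s['width'],s['finger_force'],s['time'])
E
python3 -c "
from h import *
shank('');c=shot('scene','s6');u,v=0,0
p=np.linalg.inv(c['pose'])@np.r_[manip.read_state()['tcp_pos'],1];u=int(c['cx']-c['fx']*p[0]/p[2]);v=int(c['cy']+c['fy']*p[1]/p[2]);print(u,v)
cv2.imwrite('pics/c6.png',cv2.resize(c['color'][max(0,v-70):v+70,max(0,u-80):u+80],None,fx=4,fy=4,interpolation=cv2.INTER_CUBIC))
"
```

```text
[0.487  0.3288 0.0893] [-0.1739  4.7339  0.6261] [ 1.0601  0.1021 -0.0162] 0.08337810716371691 25.195574462413788 9.15
197 183
```

View pics/c6.png

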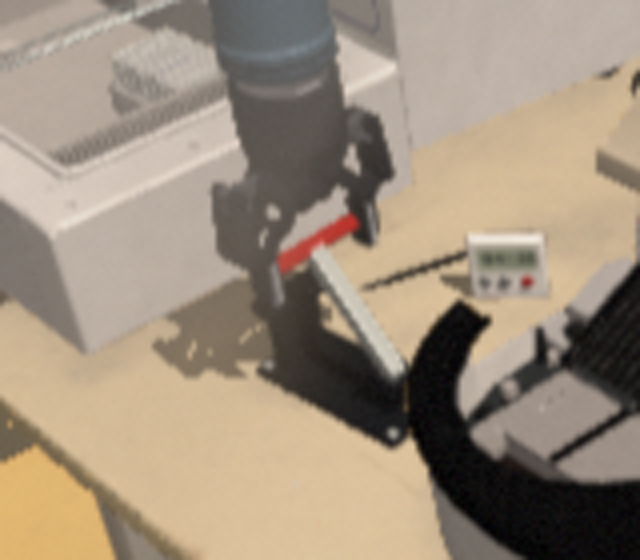

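The pivot works: the shank now slopes about 50°, with its tip still in the cradle at (400,365). I'll continue the arc.

move_arm(
  deltas=[
    [[-0.8,0,-0.6],0],
    [[-0.85,0,-0.55],0],
    [[-0.9,0,-0.45],0],
    [[-0.95,0,-0.4],0],
    [[-0.95,0,-0.3],0],
    [[-1.0,0,-0.2],0],
    [[-0.8,0,-0.15],0],
    [[-0.4,0,0],0],
    [[0,0,0],0],
    [[0,0,0],0],
  ],
)

```text
time: 10.45
tcp_pos: [0.4934, 0.2606, 0.1145]
ee_rot: [[-0.104, 0.995, -0.0], [0.995, 0.104, -0.0], [-0.0, -0.0, -1.0]]
wrist_force: [-0.5, 1.4, -0.5]
width: 0.0836
finger_force: 26.0
```

```bash
python3 -c "
from h import *
shank('');c=shot('scene','s7')
p=np.linalg.inv(c['pose'])@np.r_[manip.read_state()['tcp_pos'],1];u=int(c['cx']-c['fx']*p[0]/p[2]);v=int(c['cy']+c['fy']*p[1]/p[2]);print(u,v)
A=cv2.resize(c['color'][v-60:v+60,u-50:u+50],None,fx=4,fy=4,interpolation=cv2.INTER_CUBIC)
w=shot('wrist','w7');B=cv2.resize(w['color'][200:420,130:420],(400,303))
C=np.zeros((480,800,3),np.uint8);C[:,:400]=A;C[:303,400:]=B
cv2.imwrite('pics/c7.png',C)
"
```

```text
[0.4934 0.2606 0.1145] [-0.5429  1.3592 -0.5083] [ 0.394  -0.053   0.0692] 0.08362418854942844 25.978538990020752 10.45
212 184
```

View pics/c7.png

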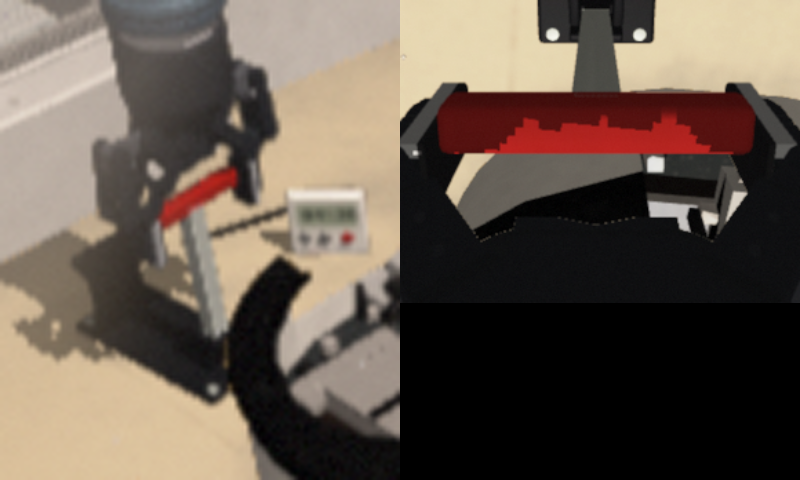

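The key is near upright in the grip, with its shank running from about (195,205) to (215,335) in the left crop. I've used all ten pictures, so from here I measure numerically.

```bash
cat >> h.py <<'E'
def toolpts(c,s):
    return (cloud(c)-np.array(s['tcp_pos']))@np.array(s['ee_rot'])*1000
def lean(name,cams=('scene','wrist'),show=True):
    s=manip.read_state()
    for n in cams:
        c=shot(n,name+n);t=toolpts(c,s)
        m=(abs(t[...,0])<45)&(abs(t[...,1])<12)&(t[...,2]>-20)&(t[...,2]<75)&(c['range_z']>0)
        b,g,r=[c['color'][...,i].astype(int) for i in range(3)]
        m&=(abs(r-g)<30)&(r+g+b>150)
        q=t[m];print(n,len(q))
        for z in range(-20,80,8):
            k=q[(q[:,2]>=z)&(q[:,2]<z+8)]
            if len(k)>3: print(z+4,len(k),np.median(k,0),k[:,0].min(),k[:,0].max(),k[:,1].min(),k[:,1].max())
E
python3 -c "
from h import *
lean('L1')
c=dict(np.load('pics/t0.npz'));X=cloud(c)
"
```

```text
scene 189
-16 14 [  1.1018  -3.572  -15.3579] -2.0637804146551963 12.874858687764293 -9.555536628062939 5.835113513326654
-8 19 [ 1.0015 -6.3723 -8.8024] -3.0998889329830717 14.882312543000811 -9.838884655308995 2.833769886344906
0 16 [-0.9563 -4.916  -0.0429] -4.220539988528919 9.8236196201889 -8.656453456060982 6.002608553287517
8 17 [-0.1093 -6.3692  6.6741] -4.650919355540729 10.855300535003801 -9.9885501035882 4.273532491765434
16 18 [-1.0247 -4.1627 16.8756] -5.687928773203017 10.334696991812002 -8.2866628896792 3.0955120759136876
24 14 [-1.0388 -5.2537 25.1241] -5.78244150024786 10.99442027510827 -9.132449656436732 6.088230466017393
32 15 [-1.5035 -6.3165 31.7305] -5.388419259446654 6.151400252356815 -9.993789279446892 5.4409602689443455
40 16 [-3.5176 -4.4333 39.9452] -6.805052060270168 9.568337230706703 -8.324414364399509 4.060632296023461
48 16 [-3.5991 -6.2842 48.4183] -5.808251199831913 6.67901979177451 -9.857142866843173 5.6090589296789
56 14 [-3.3905 -7.255  56.0941] -8.022448259694308 5.786361096089991 -9.308718782894237 3.067500794136225
64 16 [-3.7759 -6.3367 65.7919
[... 770 characters left out ...]
0935909685 11.692283557816724 -6.500416563340601 6.967153859030823
32 92 [10.5545 -0.357  32.0446] 9.80721650105852 11.281294724505885 -6.727673854933589 6.6638596465257365
40 78 [10.0727  0.5164 40.2172] 9.678263428266572 10.563694734771628 -6.5200816447009124 6.791158685126945
48 65 [ 9.5492  0.2228 48.0356] 8.657408355467778 10.14611094044968 -6.761056593060658 6.4610017397430095
56 61 [ 9.0257  0.2289 55.904 ] 8.560385850476788 9.536286493590142 -6.322885910579098 6.746666517676573
64 58 [ 8.6165 -0.1038 63.9096] 8.102749122827012 9.068955234016707 -6.570092353335373 6.319070525207063
72 45 [ 8.0226 -0.4691 72.4106] -7.347734213890257 8.499502287041523 -9.84523139628659 6.591797765049709
```

move_arm(
  deltas=[
    [[0,0,-1],0],
    [[0,0,-2],0],
    [[0,0,-2.5],0],
    [[0,0,-3],0],
    [[0,0,-3],0],
    [[0,0,-3],0],
    [[0,0,-3],0],
    [[0,0,-2.5],0],
    [[0,0,-1.5],0],
    [[0,0,-0.5],0],
  ],
  newtons=40,
)

```text
time: 11.9
tcp_pos: [0.4938, 0.2602, 0.3355]
ee_rot: [[-0.104, 0.995, 0.001], [0.995, 0.104, 0.0], [0.0, 0.001, -1.0]]
wrist_force: [0.2, 0.5, -1.9]
width: 0.0833
finger_force: 50.8
```

```bash
python3 -c "
from h import *
lean('L2',('wrist',))
s=manip.read_state();c=dict(np.load('pics/L2wrist.npz'));t=toolpts(c,s);q=t[red(c,60)];q=q[(abs(q[:,2]+30)<20)];print('bar',q.min(0),q.max(0),len(q)); print(s['joint_positions']);shank('')
c=dict(np.load('pics/t0.npz'));X=cloud(c)
for x in np.arange(.36,.72,.04):
  print(round(x,2),[round(float(X[...,2][(abs(X[...,0]-x)<.02)&(abs(X[...,1]-y)<.025)].max(initial=-1)),2) for y in np.arange(.25,-.36,-.05)])
hsv=cv2.cvtColor(c['color'],cv2.COLOR_BGR2HSV)
m=cv2.inRange(hsv,(8,100,70),(30,255,255))>0
m&=(abs(X[...,0]-.606)<.05)&(abs(X[...,1]+.324)<.05)
q=X[m];print(len(q),q.mean(0),q[:,2].min(),q[:,2].max(),cv2.minAreaRect(q[:,:2].astype(np.float32)*1000))
# locker yaw: blue lid
m=cv2.inRange(hsv,(100,120,40),(130,255,255))>0
m&=(abs(X[...,0]-.59)<.12)&(abs(X[...,1]+.43)<.12);q=X[m];print(cv2.minAreaRect(q[:,:2].astype(np.float32)*1000))
print(plan([.45,.0,.34],np.radians(6),10))
"
```

```text
wrist 1228
-16 204 [ 13.2181   0.2049 -15.9257] 12.381232073341703 13.933770874868003 -6.618361179664558 7.251201038914183
-8 166 [12.5497  0.2085 -8.2176] 11.29605457643242 13.277491067652674 -6.551295135973942 7.236512154781205
0 155 [11.8689  0.2119 -0.2929] 10.836764845733109 12.680203731241633 -6.651916844736419 7.100425494979469
8 123 [11.176   0.2159  7.8425] 10.490306777039416 11.694809929673129 -6.427852499364613 7.21136282123707
16 113 [10.4778  0.2173 15.9818] 9.308552922033698 11.14416454536354 -6.689515882345239 7.176410434781788
24 91 [ 9.7358  0.2236 24.146 ] 9.098145157312693 10.336983834807437 -6.56259607016153 6.923772247075213
32 85 [ 9.0778  0.7921 31.7388] 8.06774280060818 9.818464754829282 -6.732697998786987 7.174387304898624
40 73 [ 8.3494  0.2294 40.1827] 7.748878622467084 9.00164196225643 -6.440297714154301 6.889224692792576
48 67 [ 7.6355  0.2339 47.8484] 6.631399124783141 8.170503502937372 -6.7788287607698345 7.154203802283149
56 62 [ 6.9766  0.2371 55.9021] 6.412525497244319 7.420882731825712 -6.402677893136141 6.817611703906541
64 49 [ 6.3137 -0.4294 64.5
[... 1180 characters left out ...]
2 [ 0.6077 -0.3243  0.0708] -0.0065218933260629 0.0845118691958826 ((619.4131469726562, -310.4178771972656), (74.68255615234375, 36.993309020996094), 58.80227279663086)
((592.667724609375, -429.9403991699219), (127.46791076660156, 134.94903564453125), 82.2476577758789)
[[[-2.54, -0.71, -0.05], np.float64(-0.0)], [[-2.54, -0.71, -0.05], np.float64(-0.0)], [[-2.54, -0.71, -0.05], np.float64(-0.0)], [[-2.54, -0.71, -0.05], np.float64(-0.0)], [[-2.54, -0.71, -0.05], np.float64(-0.0)], [[-2.54, -0.71, -0.05], np.float64(-0.0)], [[-2.54, -0.71, -0.05], np.float64(-0.0)], [[-2.54, -0.71, -0.05], np.float64(-0.0)], [[-2.54, -0.71, -0.05], np.float64(-0.0)], [[-2.54, -0.71, -0.05], np.float64(-0.0)]]
```

move_arm(
  deltas=[
    [[-1.5,-0.3,0],0],
    [[-2.5,-0.6,0],0],
    [[-3.5,-0.7,0],0],
    [[-4.0,-0.8,0],0],
    [[-4.0,-0.9,0],0],
    [[-4.0,-0.9,0],0],
    [[-4.0,-0.9,0],0],
    [[-4.0,-0.7,0],0],
    [[-4.0,-0.2,0],0],
    [[-4.0,0.5,0],0],
  ],
)

```text
time: 13.2
tcp_pos: [0.4739, -0.1013, 0.3345]
ee_rot: [[-0.102, 0.995, -0.001], [0.995, 0.102, 0.001], [0.001, -0.001, -1.0]]
wrist_force: [0.1, 0.4, -1.8]
width: 0.0826
finger_force: 50.8
```

```bash
python3 -c "
from h import *
s=manip.read_state();print(s['joint_positions'],s['tcp_pos'],s['width'],s['finger_force'])
print(plan([.60,-.335,.32],np.radians(6),10)[0])"
```

```text
[-0.4226  0.1515  0.613   1.8609 -0.0956  1.1591  0.3253] [ 0.4739 -0.1013  0.3345] 0.08257751102296743 50.797653794288635
[[-2.45, 1.02, 0.14], np.float64(-0.0)]
```

move_arm(
  deltas=[
    [[-3.5,1.2,0],0],
    [[-3.5,1.3,0],0],
    [[-3.5,1.4,0.1],0],
    [[-3.5,1.4,0.2],0],
    [[-3,1.4,0.3],0],
    [[-2.5,1.2,0.3],0],
    [[-2.2,1.0,0.3],0],
    [[-1.6,0.8,0.2],0],
    [[-0.8,0.4,0],0],
    [[0,0,0],0],
  ],
)

```text
time: 14.45
tcp_pos: [0.6003, -0.3286, 0.3206]
ee_rot: [[-0.102, 0.995, -0.001], [0.995, 0.102, -0.0], [-0.0, -0.001, -1.0]]
wrist_force: [0.2, 0.7, -0.9]
width: 0.0831
finger_force: 50.8
```

```bash
cat >> h.py <<'E'
def sock(name):
    s=manip.read_state();c=shot('wrist',name);X=cloud(c);hsv=cv2.cvtColor(c['color'],cv2.COLOR_BGR2HSV)
    near=(np.hypot(X[...,0]-.606,X[...,1]+.324)<.05)
    rim=near&(X[...,2]>.079)&(X[...,2]<.09)
    q=X[rim];print('rim',len(q),q.min(0),q.max(0))
    A=np.c_[2*q[:,:2],np.ones(len(q))]
    w=np.ones(len(q))
    m=(cv2.inRange(hsv,(8,110,60),(30,255,255))>0)&(np.hypot(X[...,0]-.606,X[...,1]+.324)<.026)&(X[...,2]<.083)
    o=X[m];print('orange',len(o),o.mean(0) if len(o) else '',np.percentile(o[:,2],[5,50,95]) if len(o) else '')
    if len(o)>20:
        print(cv2.minAreaRect(o[:,:2].astype(np.float32)*1000))
    print('tcp',s['tcp_pos'],'t',s['time'],'q7',s['joint_positions'][6])
    return s,c,X,rim,m
E
python3 -c "
from h import *
sock('k1'); lean('L3',('wrist',))
s=manip.read_state();c=dict(np.load('pics/L3wrist.npz'));t=toolpts(c,s);q=t[red(c,60)];q=q[(abs(q[:,2]+30)<20)];print('bar',q.min(0),q.max(0))" | cut -c1-140
```

```text
rim 738 [ 0.5781 -0.3524  0.079 ] [ 0.6354 -0.2957  0.0865]
orange 534 [ 0.6059 -0.3238  0.0716] [0.0505 0.0752 0.0769]
((605.1096801757812, -326.07843017578125), (33.913002014160156, 29.057092666625977), 53.40396499633789)
tcp [ 0.6003 -0.3286  0.3206] t 14.45 q7 0.7961771744250183
wrist 1217
-16 200 [ 13.3322   0.204  -16.1933] 12.412265663945842 14.087976173774955 -6.6444946829051155 7.176037475587137
-8 168 [12.6699  0.2083 -8.5566] 11.9346470058421 13.257904773690447 -6.59420563157557 7.03675242626041
0 153 [11.9605  0.2117 -0.2011] 10.754088479874195 12.582875395931355 -6.66101372068217 7.08844626192296
8 120 [11.1989  0.2145  7.7873] 10.606721413943305 11.806174493080745 -6.413705770102984 6.917222975696862
16 109 [10.5175  0.22   15.6565] 9.692597081811677 11.015222096682994 -6.647236120618405 7.1051746136914575
24 93 [ 9.8395  0.2227 23.8464] 9.326410341628096 10.363329687807747 -6.480593000876941 6.920549328943859
32 90 [ 9.1504  0.2273 31.7369] 8.276719592689496 9.96262142956593 -6.7099277556318935 7.116091460944902
40 71 [ 8.4168 -0.366  40.0203] 7.698169503994142 9.025129229705652 -6.439971808310967 6.877271074332042
48 68 [ 7.7781  0.2333 47.7789] 6.47188017664494 8.326296096287045 -6.79567442522941 7.170083557728843
56 59 [ 6.9965  0.2392 55.7847] 6.441571328271345 7.506536834550549 -6.405388812282647 6.741697590152409
64 54 [ 6.3393 -0.0939 64.3183] 5.5445418245176095 6.910380287749201 -6.6247907981519365 7.044900953858515
72 32 [ 5.6934 -0.4509 71.3407] 4.82693455163853 5.976807939838435 -6.770085530514391 6.544092369279487
bar [  1.2632 -41.5659 -43.5703] [ 15.2203  40.8896 -37.2612]
```

```bash
python3 -c "
from h import *
for nm in ('k1','t0'):
  c=dict(np.load(f'pics/{nm}.npz'));X=cloud(c);C=np.array([.6067,-.324])
  # rectify plane z=.076
  n=24;g=np.arange(-n,n+1)*1.0
  xx,yy=np.meshgrid(C[0]+g[::-1]/1000,C[1]-g/1000,indexing='ij')  # rows: +x up ; cols: -y right
  p=np.stack([xx,yy,np.full_like(xx,.076),np.ones_like(xx)],-1)@np.linalg.inv(c['pose']).T
  u=c['cx']-c['fx']*p[...,0]/p[...,2];v=c['cy']+c['fy']*p[...,1]/p[...,2]
  im=cv2.remap(c['color'],u.astype(np.float32),v.astype(np.float32),cv2.INTER_LINEAR)
  h=cv2.cvtColor(im,cv2.COLOR_BGR2HSV)
  for r in range(0,49,1):
    if r%2==0: print(''.join('O' if (8<h[r,k,0]<30 and h[r,k,1]>110 and h[r,k,2]>110) else ('o' if (8<h[r,k,0]<30 and h[r,k,1]>110) else ('#' if h[r,k,2]<70 else '.')) for k in range(49)))
"
```

```text
......###........................................
#######..........................................
####...............#..###########................
##............####ooOOOOo##......###.............
#..........#####ooOOOOOOOOO........####..........
.........######oOOOOOOOOOOOOOO........###........
........#####ooOOOOOOOOOOOOOOOOO.......####......
.......#####oOOOOOOOOOooOOOOOOOOOOO......###.....
.....#####ooOOOOOOOOoooooooOOOOOOOOOOO....###....
.....####ooOOOOOOOOo###ooooooOOOOOOOOOOO...###...
.....##ooOOOOOOOOO#######oooooooOOOOOOOOOo..##...
....##ooOOOOOOOOo###########oooooooOOOOOOooo.#...
....ooOOOOOOOOO.##############oooooOOOOOOoo..##..
....oOOOOOOOOO.##############oooooOOOOOOO...###..
....OOOOOOOOOOOo############ooooOOOOOOOO....##...
.....oOOOOOOOOOOOOo#######ooooOOOOOOOOO.....##...
.....#oooOOOOOOOOOOOOo###ooooOOOOOOOOo##...##....
......###ooOOOOOOOOOOOOooooOOOOOOOOOo###..###....
.......#####ooOOOOOOOOOOOOOOOOOOOOo###...###.....
.........#####oooOOOOOOOOOOOOOOOO.#####.##.......
..........#######oooOOOOOOOOOOOo########.........
#............######oooOOOOOOOOo#######...........

[... 699 characters left out ...]

.......ooOOOOOOOooo######oooooooooooooOOooooo####
......oOOOOOOOOoo###########ooooooooooOOoooo#####
......OOOOOOOOOooo############oooooooOOOooo######
......OOOOOOOOOOoooo########oooooooOOOOOo.#######
........ooOOOOOOOOoooo#####oooooooOOOOOoo#######.
.........ooooOOOOOOOooooooooooooOOOOOooo######...
##........ooooooOOOOOOOoooooooOOOOOOooo#######...
###........oooooooOOOOOOOOoOOOOOOOooo#######.....
###..........ooooooooOOOOOOOOOOOOooo######.......
#####..........oooooooooOOOOOOOoooo#####.........
#######............oooooooOOOOoo######...........
#########........................................
##########.......................................
#############....................................
```

```bash
cat >> h.py <<'E'
def hole(nm,C=np.array([.6067,-.324])):
  c=dict(np.load(f'pics/{nm}.npz'))
  g=np.arange(-48,49)*.5
  xx,yy=np.meshgrid(C[0]+g/1000,C[1]+g/1000,indexing='ij')
  p=np.stack([xx,yy,np.full_like(xx,.076),np.ones_like(xx)],-1)@np.linalg.inv(c['pose']).T
  u=c['cx']-c['fx']*p[...,0]/p[...,2];v=c['cy']+c['fy']*p[...,1]/p[...,2]
  im=cv2.remap(c['color'],u.astype(np.float32),v.astype(np.float32),cv2.INTER_LINEAR)
  h=cv2.cvtColor(im,cv2.COLOR_BGR2HSV)
  m=(h[...,0]>8)&(h[...,0]<30)&(h[...,1]>110)&(h[...,2]>110)&(np.hypot(*np.meshgrid(g,g))<22)
  n,l,st,_=cv2.connectedComponentsWithStats(m.astype(np.uint8));k=1+np.argmax(st[1:,4])
  i,j=np.where(l==k);q=np.c_[g[i],g[j]].astype(np.float32)
  print(nm,'outer (x,y) mm',cv2.minAreaRect(q))
  # inner hole: fill
  f=np.zeros(m.shape,np.uint8);cn,_=cv2.findContours((l==k).astype(np.uint8),cv2.RETR_EXTERNAL,cv2.CHAIN_APPROX_NONE)
  cv2.drawContours(f,cn,-1,1,-1);i,j=np.where((f>0)&(l!=k))
  if len(i)>10: print('inner',cv2.minAreaRect(np.c_[g[i],g[j]].astype(np.float32)),len(i)*.25)
E
python3 -c "
from h import *
hole('k1');hole('L3wrist');hole('t0')
s=manip.read_state()
for r in plan([.6067,-.324,.25],np.radians(-38),10): print(r)"
```

```text
k1 outer (x,y) mm ((-0.7417669296264648, 0.21958541870117188), (30.184904098510742, 30.234111785888672), 53.80678939819336)
inner ((-0.6655406951904297, -0.13175678253173828), (16.79778289794922, 16.6234130859375), 54.462318420410156) 266.25
L3wrist outer (x,y) mm ((-0.9200010299682617, 0.4399986267089844), (30.200000762939453, 30.80000114440918), 53.13010025024414)
inner ((-0.8716220855712891, -0.27027034759521484), (17.146526336669922, 16.79778480529785), 54.46232223510742) 263.0
t0 outer (x,y) mm ((0.007765293121337891, -1.1967144012451172), (29.298139572143555, 30.040790557861328), 52.65065383911133)
inner ((0.04700112342834473, -1.3210039138793945), (20.206951141357422, 20.048837661743164), 55.304847717285156) 363.0
[[0.03, 0.06, 0.71], np.float64(0.077)]
[[0.03, 0.06, 0.71], np.float64(0.077)]
[[0.04, 0.06, 0.71], np.float64(0.077)]
[[0.04, 0.05, 0.71], np.float64(0.077)]
[[0.04, 0.05, 0.71], np.float64(0.077)]
[[0.05, 0.05, 0.71], np.float64(0.077)]
[[0.05, 0.04, 0.71], np.float64(0.077)]
[[0.05, 0.04, 0.71], np.float64(0.077)]
[[0.06, 0.04, 0.71], np.float64(0.077)]
[[0.06, 0.03, 0.71], np.float64(0.077)]
```

```bash
python3 -c "
from h import *
for r in plan([.607,-.3224,.2],np.radians(-36),9): print(r)"
```

```text
[[0.05, 0.07, 1.34], np.float64(0.081)]
[[0.05, 0.07, 1.34], np.float64(0.081)]
[[0.06, 0.07, 1.34], np.float64(0.081)]
[[0.06, 0.06, 1.34], np.float64(0.081)]
[[0.07, 0.06, 1.34], np.float64(0.081)]
[[0.07, 0.05, 1.34], np.float64(0.081)]
[[0.08, 0.04, 1.34], np.float64(0.081)]
[[0.08, 0.04, 1.34], np.float64(0.081)]
[[0.08, 0.03, 1.34], np.float64(0.081)]
```

move_arm(
  deltas=[
    [[0.05,0.07,1.3],0.08],
    [[0.05,0.07,1.35],0.08],
    [[0.06,0.07,1.35],0.08],
    [[0.06,0.06,1.35],0.08],
    [[0.07,0.06,1.35],0.08],
    [[0.07,0.05,1.35],0.08],
    [[0.08,0.04,1.35],0.08],
    [[0.08,0.04,1.35],0.085],
    [[0.08,0.03,1.3],0.085],
    [[0,0,0],0],
  ],
)

```text
time: 15.8
tcp_pos: [0.6071, -0.3212, 0.1995]
ee_rot: [[0.584, 0.811, -0.002], [0.811, -0.584, 0.001], [0.0, -0.002, -1.0]]
wrist_force: [-1.3, 0.0, -1.8]
width: 0.0828
finger_force: 50.8
```

```bash
cat >> h.py <<'E'
def check(nm,zt=78.6):
    """tip (tool mm) by line fit on shank face, hole centre in tool mm, yaw"""
    s=manip.read_state();c=shot('wrist',nm);t=toolpts(c,s);R=np.array(s['ee_rot'])
    b,g,r=[c['color'][...,i].astype(int) for i in range(3)]
    m=(t[...,0]>-10)&(t[...,0]<20)&(abs(t[...,1])<9)&(t[...,2]>-20)&(t[...,2]<70)&(c['range_z']>0)&(abs(r-g)<30)&(r+g+b>150)
    q=t[m];a=np.polyfit(q[:,2],q[:,0],1);q=q[abs(q[:,0]-np.polyval(a,q[:,2]))<2];a=np.polyfit(q[:,2],q[:,0],1)
    zs=np.arange(-16,64,8);ym=[(np.percentile(q[abs(q[:,2]-z)<4,1],[1,99])).mean() for z in zs if (abs(q[:,2]-z)<4).sum()>20]
    ay=np.polyfit(zs[:len(ym)],ym,1)
    tip=np.array([np.polyval(a,zt)-7,np.polyval(ay,zt)])
    print('lean x,y',a[0],ay[0],'tip tool',tip,'yaw',np.degrees(np.arctan2(R[1,1],R[0,1])),'q7',s['joint_positions'][6])
    print('tip world',np.array(s['tcp_pos'])+R@np.r_[tip,zt]/1000);shank('');hole(nm)
E
python3 -c "
from h import *
check('k2')"
```

```text
lean x,y -0.08685085797611905 -0.004206704580781395 tip tool [-1.709   0.1058] yaw -35.765172612853156 q7 0.195358253512376
tip world [ 0.6061 -0.3225  0.1209]
[ 0.6075 -0.3218  0.2004] [ 0.0038 -0.6933 -1.3461] [ 0.0174  0.0442 -0.0153] 0.08288697249029958 50.84564745426178 15.85
k2 outer (x,y) mm ((-0.6499993801116943, 0.04999732971191406), (30.09999656677246, 29.699995040893555), 53.130104064941406)
```

move_arm(
  deltas=[
    [[-0.15,0,0.5],0],
    [[0,0,0.8],0],
    [[0,0,0.8],0],
    [[0,0,0.7],0],
    [[0,0,0.5],0],
    [[0,0,0.4],0],
    [[0,0,0.4],0],
    [[0,0,0.4],0],
    [[0,0,0.4],0],
    [[0,0,0],0],
  ],
)

```text
time: 17.1
tcp_pos: [0.6065, -0.3237, 0.1509]
ee_rot: [[0.586, 0.81, -0.001], [0.81, -0.586, 0.0], [-0.0, -0.001, -1.0]]
wrist_force: [0.6, 1.0, -1.9]
width: 0.0833
finger_force: 50.9
```

```bash
python3 -c "
from h import *
check('k3')"
```

```text
lean x,y -0.0870483767686645 -0.002079910120019918 tip tool [-1.7296  0.2337] yaw -35.86512559875436 q7 0.22260322188505002
tip world [ 0.6056 -0.3252  0.0723]
[ 0.6066 -0.3238  0.1512] [ 0.137  -0.2752 -1.8542] [-0.0087 -0.0075 -0.028 ] 0.08303632892557014 50.85049510002136 17.15
k3 outer (x,y) mm ((10.370343208312988, -3.945859909057617), (28.59708595275879, 14.019999504089355), 74.93151092529297)
```

move_arm(
  deltas=[
    [[0.03,0,0.2],0],
    [[0,0,0.2],0],
    [[0,0,0.2],0],
    [[0,0,0.2],0],
    [[0,0,0.2],0],
    [[0,0,0.2],0],
    [[0,0,0.2],0],
    [[0,0,0.2],0],
    [[0,0,0.2],0],
    [[0,0,0],0],
  ],
  newtons=25,
)

```text
time: 18.4
tcp_pos: [0.6067, -0.3236, 0.1331]
ee_rot: [[0.586, 0.81, -0.0], [0.81, -0.586, 0.0], [-0.0, -0.0, -1.0]]
wrist_force: [-0.1, -0.9, -1.5]
width: 0.0832
finger_force: 50.9
```

```bash
python3 -c "
from h import *
check('k4')"
```

```text
lean x,y -0.07438423632888835 -0.015898294188875582 tip tool [-0.7812 -0.772 ] yaw -35.86535243803657 q7 0.23168131356641872
tip world [ 0.6056 -0.3237  0.0545]
[ 0.6068 -0.3236  0.1333] [-0.0727  0.0386 -2.3571] [-0.0469  0.0321  0.0101] 0.08284464442911783 50.85329353809357 18.45
k4 outer (x,y) mm ((6.760810852050781, -3.485135078430176), (27.019140243530273, 13.050060272216797), 53.97262954711914)
```

move_arm(
  deltas=[
    [[0,0,0.15],0],
    [[0,0,0.15],0],
    [[-0.1,0,0.1],0],
    [[-0.1,0,0.05],0],
    [[0,0,0],0],
    [[0,0,0],0],
    [[0,0,0],0],
    [[0,0,0],0],
    [[0,0,0],0],
    [[0,0,0],0],
  ],
)

```text
time: 19.7
tcp_pos: [0.606, -0.3251, 0.1298]
ee_rot: [[0.586, 0.81, 0.001], [0.81, -0.586, 0.001], [0.001, 0.0, -1.0]]
wrist_force: [-1.5, 2.2, 6.6]
width: 0.083
finger_force: 51.4
```

```bash
python3 -c "
from h import *
check('k5')"
```

```text
lean x,y -0.05907439764067467 -0.02442200665631627 tip tool [ 0.8456 -1.5309] yaw -35.860250510256215 q7 0.23703572972409812
tip world [ 0.6053 -0.3235  0.0512]
[ 0.606  -0.3251  0.1298] [-0.7595  1.3427  6.3669] [0.6086 0.4176 0.0144] 0.08291423680938768 51.424275040626526 19.75
k5 outer (x,y) mm ((6.9067559242248535, -3.6594581604003906), (27.12942123413086, 12.682453155517578), 53.97262954711914)
```

move_arm(
  deltas=[
    [[0,0,0],0],
    [[0,0,0],0],
    [[0,0,0],0],
    [[0,0,0],0],
    [[0,0,-0.1],0],
    [[0,0,-0.2],0],
    [[0,0,-0.2],0],
    [[0,0,0],0],
    [[0,0,0],0],
    [[0,0,0],0],
  ],
  fingers=8.54,
)

```text
time: 21.0
tcp_pos: [0.6056, -0.3252, 0.1337]
ee_rot: [[0.586, 0.81, -0.0], [0.81, -0.586, 0.0], [0.0, -0.0, -1.0]]
wrist_force: [-0.4, 0.0, 0.4]
width: 0.0856
finger_force: 0.0
```

```bash
cat >> h.py <<'E'
def keypose(nm):
    """bar extents in tool mm, world centre from wrist camera"""
    s=manip.read_state();c=shot('wrist',nm);t=toolpts(c,s);R=np.array(s['ee_rot'])
    q=t[red(c,60)];w=q@R.T/1000+s['tcp_pos'];k=np.hypot(w[:,0]-.606,w[:,1]+.324)<.06;q=q[k];w=w[k];print('bar tool',q.min(0),q.max(0),'world z',w[:,2].min(),np.percentile(w[:,2],99),'mid',(w[:,:2].min(0)+w[:,:2].max(0))/2)
    top=w[w[:,2]>np.percentile(w[:,2],99)-.004];print('top',len(top),cv2.minAreaRect((top[:,:2]*1000).astype(np.float32)))
E
python3 -c "
from h import *
check('k6');keypose('k6')"
```

```text
lean x,y -0.07852002894163038 -0.018612220760812974 tip tool [ 1.2879 -0.8847] yaw -35.86408145441534 q7 0.2343233216460951
tip world [ 0.6057 -0.3236  0.0551]
[ 0.6057 -0.3252  0.1337] [ 0.011   0.0047 -1.4065] [0.0104 0.0657 0.0056] 0.0852020256333907 0.0 21.05
k6 outer (x,y) mm ((6.912161350250244, -3.472972869873047), (26.6788330078125, 13.077859878540039), 54.46232223510742)
bar tool [  1.1689 -42.2938 -39.7014] [ 18.5285  41.6205 -25.954 ] world z 0.15970286037700293 0.1727903569176377 mid [ 0.6104 -0.3161]
top 7078 ((612.6718139648438, -315.9813232421875), (13.709487915039062, 82.6894760131836), 54.058475494384766)
```

The key is seated (bar top at about 0.172 m), released, and leaning about 4.5°. Next I lift, turn the tool 90° and regrasp across the bar.

move_arm(
  deltas=[
    [[0,0,-0.3],0],
    [[0,0,-0.5],0],
    [[0,0,-0.8],0],
    [[0,0,-1.2],0],
    [[0,0,-1.4],0],
    [[0,0,-1.2],0],
    [[0,0,-0.6],0],
    [[0,0,0],-0.1],
    [[0,0,0],-0.17],
    [[0,0,0],-0.17],
  ],
)

```text
time: 22.35
tcp_pos: [0.6055, -0.3251, 0.1937]
ee_rot: [[0.179, 0.984, -0.0], [0.984, -0.179, 0.0], [0.0, -0.0, -1.0]]
wrist_force: [-0.5, -0.3, -1.4]
width: 0.0855
finger_force: 0.0
```

```bash
python3 -c "
from h import *
keypose('k7')
for r in plan([.6061,-.324,.185],np.radians(54),8): print(r)"
```

```text
bar tool [-12.0393 -54.7718  19.995 ] [ 32.8865  43.8532 147.699 ] world z 0.046075339798567344 0.1729811017616668 mid [ 0.5998 -0.3156]
top 3293 ((612.05908203125, -315.9455871582031), (13.903814315795898, 82.31666564941406), 53.78268814086914)
[[0.02, 0.01, 0.11], np.float64(-0.14)]
[[0.02, 0.01, 0.11], np.float64(-0.14)]
[[0.02, 0.01, 0.11], np.float64(-0.14)]
[[0.01, 0.01, 0.11], np.float64(-0.14)]
[[0.01, 0.01, 0.11], np.float64(-0.14)]
[[0.01, 0.02, 0.11], np.float64(-0.14)]
[[0.01, 0.02, 0.11], np.float64(-0.14)]
[[0.01, 0.02, 0.11], np.float64(-0.14)]
```

move_arm(
  deltas=[
    [[0.02,0.01,0],-0.14],
    [[0.02,0.01,0],-0.14],
    [[0.02,0.01,0],-0.14],
    [[0.01,0.01,0.1],-0.14],
    [[0.01,0.01,0.2],-0.14],
    [[0.01,0.02,0.2],-0.14],
    [[0.01,0.02,0.2],-0.14],
    [[0.01,0.02,0.1],-0.14],
    [[0,0,0],0],
    [[0,0,0],0],
  ],
)

```text
time: 23.65
tcp_pos: [0.6063, -0.3239, 0.1858]
ee_rot: [[-0.802, 0.598, -0.0], [0.598, 0.802, 0.0], [0.0, -0.0, -1.0]]
wrist_force: [-0.9, -0.6, 0.0]
width: 0.0855
finger_force: 0.0
```

```bash
python3 -c "
from h import *
s=manip.read_state();print(s['tcp_pos'],s['joint_positions'])
for r in plan([.6061,-.324,.147],np.radians(54),8)[:1]: print(r)"
```

```text
[ 0.6063 -0.3239  0.1858] [ 0.1893  0.6705  0.3693  1.4833 -0.2635  1.0372  1.5504]
[[0.0, -0.0, 0.48], np.float64(-0.002)]
```

move_arm(
  deltas=[
    [[0,0,0.5],-0.01],
    [[0,0,0.6],0],
    [[0,0,0.6],0],
    [[0,0,0.6],0],
    [[0,0,0.6],0],
    [[0,0,0.5],0],
    [[0,0,0.4],0],
    [[0,0,0.1],0],
    [[0,0,0],0],
    [[0,0,0],0],
  ],
)

```text
time: 24.9
tcp_pos: [0.6066, -0.3239, 0.1471]
ee_rot: [[-0.81, 0.587, 0.0], [0.587, 0.81, -0.0], [-0.0, 0.0, -1.0]]
wrist_force: [0.0, -0.4, 0.6]
width: 0.0855
finger_force: 0.0
```

move_arm(
  deltas=[
    [[0,0,0],0],
    [[0,0,0],0],
    [[0,0,0],0],
    [[0,0,0],0],
    [[0,0,0],0],
    [[0,0,0],0],
    [[0,0,0],0],
    [[0,0,0],0],
    [[0,0,0],0],
    [[0,0,0],0],
  ],
  fingers=1.2,
  newtons=25,
)

```text
time: 26.15
tcp_pos: [0.6064, -0.3239, 0.1469]
ee_rot: [[-0.81, 0.587, 0.0], [0.587, 0.81, -0.0], [-0.0, -0.0, -1.0]]
wrist_force: [0.5, -1.1, 1.3]
width: 0.0139
finger_force: 26.0
```

```bash
python3 -c "
from h import *
shank('');keypose('k8')"
```

```text
[ 0.6064 -0.3239  0.1469] [ 0.5123 -1.1174  1.3009] [-0.1812  0.1422 -0.0672] 0.013867557299111077 26.018634578213096 26.15
bar tool [-36.7031  -7.0343 -74.2231] [ 41.1391   6.629  -13.7117] world z 0.1605805277760769 0.17313269803188586 mid [ 0.6049 -0.3232]
top 5201 ((604.3273315429688, -322.4637756347656), (13.439973831176758, 77.21141815185547), 53.86542510986328)
```

move_arm(
  deltas=[
    [[0,0,0],0.06],
    [[0,0,0],0.1],
    [[0,0,0],0.12],
    [[0,0,0],0.12],
    [[0,0,0],0.12],
    [[0,0,0],0.12],
    [[0,0,0],0.12],
    [[0,0,0],0.12],
    [[0,0,0],0.1],
    [[0,0,0],0.05],
  ],
  newtons=40,
)

```text
time: 27.45
tcp_pos: [0.6065, -0.3236, 0.1469]
ee_rot: [[0.088, 0.996, -0.0], [0.996, -0.088, 0.0], [0.0, -0.0, -1.0]]
wrist_force: [-0.6, -0.1, 2.2]
width: 0.0134
finger_force: 39.4
```

```bash
python3 -c "
from h import *
shank('');keypose('k9')"
```

```text
[ 0.6065 -0.3236  0.1469] [-0.5702 -0.1291  2.1752] [-0.0221  0.2791  0.1205] 0.013407783374608004 39.41913116723299 27.45
bar tool [-36.0744  -7.6408 -74.43  ] [41.4008  6.9265 -5.1361] world z 0.15206670232768443 0.17308858804962832 mid [ 0.607  -0.3209]
top 5191 ((606.8972778320312, -321.01397705078125), (77.3650131225586, 13.237470626831055), 84.93016052246094)
```

move_arm(
  deltas=[
    [[0,0,0],0.05],
    [[0,0,0],0.05],
    [[0,0,0],0.05],
    [[0,0,0],0.03],
    [[0,0,0],0.0],
    [[0,0,0],0],
    [[0,0,0],0],
    [[0,0,0],0],
    [[0,0,0],0],
    [[0,0,0],0],
  ],
)

```text
time: 28.75
tcp_pos: [0.6064, -0.3238, 0.1469]
ee_rot: [[0.263, 0.965, 0.0], [0.965, -0.263, 0.0], [0.0, 0.0, -1.0]]
wrist_force: [-1.8, 0.9, 4.9]
width: 0.0133
finger_force: 39.7
```

```bash
cat >> h.py <<'E'
def tz():
    s=manip.read_state();R=np.array(s['ee_rot']);print('yaw',np.degrees(np.arctan2(R[1,1],R[0,1])),'tz',s['torque'],'F',s['wrist_force'],s['time'])
E
python3 -c "
from h import *
tz();keypose('k10')"
```

```text
yaw -15.237293775274605 tz [0.1932 0.3998 0.0174] F [-1.8069  0.8923  4.8863] 28.75
bar tool [-36.7351  -7.5777 -74.7395] [41.3594  6.9308 -5.3533] world z 0.15224005225474194 0.17305047161700476 mid [ 0.6072 -0.3214]
top 5193 ((607.2603149414062, -321.6634826660156), (78.0622787475586, 13.273045539855957), 74.68746185302734)
```

move_arm(
  deltas=[
    [[0,0,0],0.04],
    [[0,0,0],0.04],
    [[0,0,0],0.04],
    [[0,0,0],0],
    [[0,0,0],0.0],
    [[0,0,0],0],
    [[0,0,0],0],
    [[0,0,0],0],
    [[0,0,0],0],
    [[0,0,0],0],
  ],
)

```text
time: 30.05
tcp_pos: [0.6065, -0.3239, 0.1469]
ee_rot: [[0.377, 0.926, -0.0], [0.926, -0.377, -0.0], [-0.0, 0.0, -1.0]]
wrist_force: [-2.1, 0.7, 4.8]
width: 0.0133
finger_force: 40.0
```

```bash
python3 -c "
from h import *
tz();keypose('k11')"
```

```text
yaw -22.145287173827604 tz [0.0819 0.4649 0.5201] F [-2.0918  0.6697  4.7504] 30.05
bar tool [-36.258 -12.439 -75.643] [41.3203  7.3555 77.3057] world z 0.06959075643452994 0.1730641297327464 mid [ 0.6074 -0.3214]
top 5212 ((607.7564697265625, -321.6957702636719), (77.52191162109375, 13.578266143798828), 68.40522003173828)
```

move_arm(
  deltas=[
    [[0,0,0],0.03],
    [[0,0,0],0.0],
    [[0,0,0],0.0],
    [[0,0,0],0],
    [[0,0,0],0.0],
    [[0,0,0],0],
    [[0,0,0],0],
    [[0,0,0],0],
    [[0,0,0],0],
    [[0,0,0],0],
  ],
)

```text
time: 31.35
tcp_pos: [0.6065, -0.3239, 0.1469]
ee_rot: [[0.405, 0.914, -0.0], [0.914, -0.405, -0.0], [-0.0, 0.0, -1.0]]
wrist_force: [-2.4, 0.2, 5.6]
width: 0.0134
finger_force: 41.2
```

```bash
python3 -c "
from h import *
tz();keypose('k12')"
```

```text
yaw -23.878851049114104 tz [0.0885 0.4999 0.8077] F [-2.379   0.1974  5.638 ] 31.35
bar tool [-36.5033  -7.1031 -74.1866] [ 41.3556   7.3907 -14.1981] world z 0.16107925471132176 0.17312674994020855 mid [ 0.6073 -0.3217]
top 5180 ((607.7930297851562, -321.5898742675781), (77.02715301513672, 13.412823677062988), 67.22825622558594)
```

The torque climbs steeply, from 0.52 to 0.81 N m in 0.03 rad, so the lock is at its hard stop. I'll relax the twist within the play, open and lift away.

move_arm(
  deltas=[
    [[0,0,0],-0.04],
    [[0,0,0],-0.04],
    [[0,0,0],0],
    [[0,0,0],0],
    [[0,0,0],0],
    [[0,0,0],0],
    [[0,0,0],0],
    [[0,0,0],0],
    [[0,0,0],0],
    [[0,0,0],0],
  ],
)

```text
time: 32.65
tcp_pos: [0.6065, -0.3238, 0.1469]
ee_rot: [[0.332, 0.943, 0.0], [0.943, -0.332, 0.0], [0.0, 0.0, -1.0]]
wrist_force: [-1.5, 1.0, 5.3]
width: 0.0132
finger_force: 39.8
```

move_arm(
  deltas=[
    [[0,0,0],0],
    [[0,0,0],0],
    [[0,0,0],0],
    [[0,0,0],0],
    [[0,0,0],0],
    [[0,0,0],0],
    [[0,0,0],0],
    [[0,0,0],0],
    [[0,0,0],0],
    [[0,0,0],0],
  ],
  fingers=8.0,
)

```text
time: 33.9
tcp_pos: [0.6064, -0.3238, 0.1468]
ee_rot: [[0.33, 0.944, 0.0], [0.944, -0.33, 0.0], [0.0, 0.0, -1.0]]
wrist_force: [0.1, 0.2, 0.2]
width: 0.0802
finger_force: 0.0
```

move_arm(
  deltas=[
    [[0,0,-0.3],0],
    [[0,0,-1],0],
    [[0,0,-1.5],0],
    [[0,0,-2],0],
    [[0,0,-2],0],
    [[0,0,-1.5],0],
    [[0,0,-1],0],
    [[0,0,-0.3],0],
    [[0,0,0],0],
    [[0,0,0],0],
  ],
)

```text
time: 35.15
tcp_pos: [0.6061, -0.3235, 0.2421]
ee_rot: [[0.33, 0.944, -0.001], [0.944, -0.33, 0.001], [0.0, -0.001, -1.0]]
wrist_force: [0.3, 0.1, -0.1]
width: 0.0801
finger_force: 0.0
```

```bash
python3 -c "
from h import *
s=manip.read_state();tz();c=shot('wrist','k13');X=cloud(c)
m=red(c,60)&(np.hypot(X[...,0]-.606,X[...,1]+.324)<.06)&(X[...,2]>.15);w=X[m];print(w[:,2].max(),cv2.minAreaRect((w[w[:,2]>.165][:,:2]*1000).astype(np.float32)))
hole('k13')"
```

```text
yaw -19.25005851476856 tz [-0.0182 -0.0157  0.0117] F [ 0.2638  0.1    -0.1324] 35.15
0.17466183695186477 ((606.5426635742188, -323.64404296875), (81.60728454589844, 13.129581451416016), 70.59253692626953)
k13 outer (x,y) mm ((-12.594999313354492, 2.3349990844726562), (28.496402740478516, 5.515432834625244), 81.8698959350586)
```

```bash
python3 -c "
from h import *
print(manip.finish_job())"
```

```text
the job is handed in; nothing more can be done
None
```

I handed the job in at about 35 s: the lock is turned clockwise to its hard stop, and the key is left standing upright and let go in the socket. The hand-in call returned no verdict.

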